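# Level the balance, prove it and weigh the ferrules

## Robot

A 6-joint arm with a two-finger parallel gripper is mounted at the origin on the work surface. World frame = base frame: x ahead of the robot, y to its left, z up, the work surface at z = 0. Lengths are in m, angles in degrees, forces in N, time in s.
With the tool pointing down it reaches from about 0.4 to 0.825 m from the base axis. Payload 7 kg.
Tool frame: the origin (TCP) lies midway between the tips of the shut fingers; the grasp point (between the pads) lies 19 mm behind it; z points along the fingers, y is the line along which they close (so a half turn about z gives the same grasp; the last joint's range is limited). The gripper opens to 88 mm and grips with 3 to 60 N. Pads are 19 mm wide; open, the fingers measure 130 mm over their backs; the gripper's body (78 mm by 193 mm) begins 47 mm behind the grasp point.
Start: joints at [-51.274, 20.546, 0.682, 0, -70.136, -16.507], TCP at [0.255, -0.625, 0.227] pointing down, gripper open.
Joint ranges: [-176.03, 176.03], [-82.01, 121.73], [-58.28, 71.71], [-173.87, 95.51], [-174.79, -0.11], [-173.66, 173.66]. Speed limits (degrees/s): [136.94, 136.94, 172.46, 180, 180, 180].

## Interface

Orientations are given as a 3x3 rotation matrix whose columns are the frame's x, y, z axes.
In Python, from rig import robot, jaws, solver, imaging, order, nets gives the robot as it stands. Calls block until the motion is done:
- robot.goto(position, orientation): joint-space move of the TCP to a pose.
- robot.servo_line(position, ori=None, speed=0.15): straight line of the TCP; ori=None keeps the orientation; speed is the mean speed in m/s.
- robot.movej(angles): joint-space move.
- jaws.move_gripper(opening): opening from 0.0 (shut) to 1.0 (fully open); the grip force is fixed at half the most; returns when the fingers have stopped.
- robot.dwell(seconds).
- solver.ik(position, orientation): joint angles nearest the present ones, or None.
- robot.get_state(): the state.
- imaging.grab_frame(name): name is "scene" or "top" or "wrist"; returns (picture, depth): 384x512x3 uint8, red, green, blue; 384x512 float32, m along the optical axis (not along the pixel's ray), 0 where there is no reading.
- imaging.camera_info(name): a dict with "vfov" (degrees; the focal length in pixels is half the picture's height over the tangent of half this angle, whatever the lens; pixels are square), "cx", "cy" (the principal point, pixels), "view" (4x4, takes a point from world to camera coordinates); the wrist camera has in their place "T_tool_cam" (4x4, takes a point from camera to tool coordinates, whose origin is the TCP and whose axes are the flange's). Camera axes: x right, y down, z forward; pixel columns grow to the right and rows downward; lengths in m; the calibration is good to about 2 mm. The wrist camera is an equidistant fisheye: a pixel r from the principal point sees the ray r / f radians off the axis. A picture is of the moment at which its call begins: read the wrist's pose just before it. camera_info takes no time and is no camera call.
A pose or a line that the arm cannot do raises robot.Unreachable and nothing moves.
- order.job_done(): hands the job in; it is judged then, once.
Trained networks look in the newest picture that a camera, given by its name, has taken for a name from the list of things; names that differ only in an ending like _2 or _b are one class to them, and where a whole thing is asked for, a point or a joint stands for the part that bears it (a point fixed in the world has none). Each returns a list of dicts, best first, with "p" (0 to 1); they miss things now and then, are a little off and sometimes report something else, mostly with a low value. They report only what shows in the picture. A call takes as long as a camera call.
- nets.search_frame(camera, label): "bbox" ([centre column, centre row, width, height] in pixels, round what is visible of it).
- nets.landmark_of(camera, label): "pixel" ([column, row] in pixels: a listed point, or the origin of a listed thing).
The state is a dict: "t": time; "qpos": joint angles; "qvel": joint speeds; "effort": joint torques, N m; "position": TCP position; "tcp_rot": TCP orientation; "force": force on the tool from outside, world axes, zero at the start; "ft_torque": the same for the moment, N m; "grip_width": opening from 0.0 (shut) to 1.0 (fully open); "finger_force": force on a finger pad.
Only numpy, scipy, OpenCV 4.12 (cv2) and the standard library are available. Lean on these libraries where they do the work, as an engineer would, in place of code of your own. Each camera call takes 0.05 s, during which the arm holds its last target. There are 200 camera calls.

## Task

The balance has been shifted and stands out of level: turn its two foot screws until the bubble of each vial lies centred between its two lines, then check it by standing the brass test weight on the empty pan, letting go of it, and putting it back upright on its leather pad. After that, turn the hooded magazine to bring each pocket that holds a nickel-silver ferrule to the open front, and stand every ferrule on the pan, upright and clear of the rim, for a batch weighing. Set things down gently, put nothing on the pan while the balance is out of level, never have weight and ferrules on it together, and leave the other things on the bench alone.

Things in the scene. Friction and masses are not known exactly. Their poses are not given: they have to be found in the camera images.
- balance: Bench balance, grey case 215 x 140 mm, top 62 mm above the bench, fixed in place. Origin on the bench; x points from its front (display, vials) to its back, y to its left, z up. In this frame, in mm: front left foot screw at (-90, 90), rear right foot screw at (90, -90), fixed foot front right at (-90, -90), pan centre at (40, 0). The case tilts by less than 1 degree.
- pan: Round flat steel weighing pan, 136 mm across, 3 mm thick, on the back part of the balance. Origin at the centre of its underside, 82 mm above the bench (upper face at 85 mm); axes as the balance's.
- vial_left (a point): Middle of the tubular vial (60 mm long, 12 mm thick) that lies left-right at the front of the case, 69 mm above the bench: the point halfway between its two black lines, which are 19 mm apart. It shows the tilt that the front left screw alters.
- bubble_left (a point): Centre of the pale bubble (14 mm long) in that vial; it runs to the high side. Raising the front left corner moves it to the balance's left (+y), 3.5 mm per radian of the front left screw. The screw angle that is level differs from start to start.
- vial_rear (a point): The same for the vial that lies front-back, at the front right of the case: it shows the tilt that the rear right screw alters.
- bubble_rear (a point): Centre of the bubble in that vial. Raising the rear right corner moves it to the balance's back (+x), 3.5 mm per radian of the rear right screw. The screw angle that is level differs from start to start.
- screw_left (a joint): Angle (rad) of the front left foot screw; grows clockwise seen from above, which raises that corner. Stops at -3.5 and 3.5; level lies between -1 and 1. Light friction (0.04 N m), stays where it is left. Its round knurled steel head is 30 mm across, from 98 to 120 mm above the bench, axis upright; it turns in place and neither rises nor sinks (the case climbs on it).
- screw_rear (a joint): The same for the rear right foot screw, with the same head.
- weight: 500 g brass test weight: cylinder 42 mm across and 44 mm high with a knob 26 mm across on it, 66 mm in all. Origin at the centre of its underside, z up its axis.
- pad: Square leather pad, 90 x 90 x 3 mm, fixed to the bench: the test weight's place. Origin at the centre of its underside.
- magazine: Fixed base (250 x 256 mm) and clear hood of the revolving magazine. Origin on the bench under the turning axis; x points from its open front to its back, z up. The hood's flat top is 96 mm above the bench and covers all behind x = -42 mm; only the front is open from above. A brass diamond marks the middle of the front.
- tray (a joint): Angle (rad) of the round tray (230 mm across) in the magazine; grows counter-clockwise seen from above; it turns on without stops for at least 11 rad either way, with light friction (0.05 N m). Five low radial dividers part it into five equal pockets; at 0 one of them lies in the middle of the front.
- tray_knob (a point): Centre of the top face of the round ebony turning knob on the axis above the hood, 36 mm across and 22 mm high, top 124 mm above the bench. It turns with the tray.
- ferrule1: Nickel-silver ferrule 1: tube 30 mm across, 38 mm high, 60 g, standing on its 34 mm wide, 5 mm high beaded end on the tray, about 85 mm from the tray's axis; None if absent this time. Origin at the centre of its underside, z up its axis. The tray's floor is 32 mm above the bench; its dividers and rim rise 5 mm above the floor.
- ferrule2: Nickel-silver ferrule 2: tube 30 mm across, 38 mm high, 60 g, standing on its 34 mm wide, 5 mm high beaded end on the tray, about 85 mm from the tray's axis; None if absent this time. Origin at the centre of its underside, z up its axis. The tray's floor is 32 mm above the bench; its dividers and rim rise 5 mm above the floor.
- ferrule3: Nickel-silver ferrule 3: tube 30 mm across, 38 mm high, 60 g, standing on its 34 mm wide, 5 mm high beaded end on the tray, about 85 mm from the tray's axis; None if absent this time. Origin at the centre of its underside, z up its axis. The tray's floor is 32 mm above the bench; its dividers and rim rise 5 mm above the floor.
- ferrule4: Nickel-silver ferrule 4: tube 30 mm across, 38 mm high, 60 g, standing on its 34 mm wide, 5 mm high beaded end on the tray, about 85 mm from the tray's axis; None if absent this time. Origin at the centre of its underside, z up its axis. The tray's floor is 32 mm above the bench; its dividers and rim rise 5 mm above the floor.
- ferrule5: Nickel-silver ferrule 5: tube 30 mm across, 38 mm high, 60 g, standing on its 34 mm wide, 5 mm high beaded end on the tray, about 85 mm from the tray's axis; None if absent this time. Origin at the centre of its underside, z up its axis. The tray's floor is 32 mm above the bench; its dividers and rim rise 5 mm above the floor.
- reed_cap: Ebony reed cap, 28 mm across, 85 mm high, standing; leave alone.
- pliers: Steel round-nose pliers lying flat, 135 mm long, 12 mm high; leave alone.
- reed_tin: Tin reed box with a dented lid, 78 x 118 x 36 mm; leave alone.
- thread_spool: Spool of waxed thread, 38 mm across, 50 mm high; leave alone.
- reamer: Hand reamer with a wooden handle lying on the bench, 170 mm long; leave alone.
- wax_block: Block of beeswax, 50 x 70 x 22 mm; leave alone.

How it is judged (in metres and radians):
On the way, in this order (a step that is already met when the one before it is completed fails the run):
1. Both bubbles lie between the lines of their vials (within 2.5 mm of the centre), with no hand on the balance (horizontal distance between bubble_left and vial_left below 0.0025 m and horizontal distance between bubble_rear and vial_rear below 0.0025 m and contact force between the fingers and balance below 0.05 N), for 0.5 s.
2. The test weight stands released on the pan of the level balance (horizontal distance between weight and pan below 0.047 m and z of weight in the frame of pan between -0.001 and 0.009 m and angle between weight's own z axis and vertical below 0.15 rad and linear speed of weight below 0.02 m/s and contact force between the fingers and weight below 0.05 N and horizontal distance between bubble_left and vial_left below 0.0025 m and horizontal distance between bubble_rear and vial_rear below 0.0025 m), for 0.3 s.
3. The test weight stands released on its leather pad again (horizontal distance between weight and pad below 0.03 m and height (world z) of weight below 0.009 m and angle between weight's own z axis and vertical below 0.15 rad and linear speed of weight below 0.02 m/s and contact force between the fingers and weight below 0.05 N), for 0.2 s.
At the end, for the whole second after the job is handed in: Both bubbles are within 2.5 mm of their vials' centres; every ferrule stands upright (within 0.15 rad), released and at rest on the pan, its axis within 58 mm of the pan's centre; the test weight stands upright and at rest on its pad, its axis within 30 mm of the pad's centre (all of step 3 and horizontal distance between bubble_left and vial_left below 0.0025 m and horizontal distance between bubble_rear and vial_rear below 0.0025 m and horizontal distance between each of ferrule1, ferrule2, ferrule3, ferrule4, ferrule5 and pan below 0.058 m and z of ferrule1 in the frame of pan between -0.001 and 0.009 m and angle between each of ferrule1, ferrule2, ferrule3, ferrule4, ferrule5's own z axis and vertical below 0.15 rad and linear speed of each of ferrule1, ferrule2, ferrule3, ferrule4, ferrule5 below 0.02 m/s and contact force between the fingers and ferrule1 below 0.05 N and z of ferrule2 in the frame of pan between -0.001 and 0.009 m and contact force between the fingers and ferrule2 below 0.05 N and z of ferrule3 in the frame of pan between -0.001 and 0.009 m and contact force between the fingers and ferrule3 below 0.05 N and z of ferrule4 in the frame of pan between -0.001 and 0.009 m and contact force between the fingers and ferrule4 below 0.05 N and z of ferrule5 in the frame of pan between -0.001 and 0.009 m and contact force between the fingers and ferrule5 below 0.05 N); the robot touches nothing.
It fails at once if Something stands on the pan while a bubble is more than 4 mm off centre ((horizontal distance between bubble_left and vial_left above 0.004 m or horizontal distance between bubble_rear and vial_rear above 0.004 m) and contact force between any of ferrule1, ferrule2, ferrule3, ferrule4, ferrule5, weight and pan above 0.1 N).
It fails at once if The test weight and a ferrule stand on the pan together (contact force between weight and pan above 0.1 N and contact force between any of ferrule1, ferrule2, ferrule3, ferrule4, ferrule5 and pan above 0.1 N).
It fails at once if The pan is struck or pressed with more than 40 N (contact force between pan and anything else above 40 N).
It fails at once if A bystander is moved more than 20 mm (distance of any of reed_cap, pliers, reed_tin, thread_spool, reamer, wax_block from where it was at the start of the episode above 0.02 m).
Of ferrule1, ferrule2, ferrule3, ferrule4, ferrule5 only 2 to 3 are there at a start; the rules pass over those that are not, and their reading is None.
At some moment in a run one of weight may be knocked a few centimetres aside while the robot is not near it.
It also fails if it takes over 210 s, if anything falls off the work surface, if the arm or the gripper's body presses on something with over 40 N, if the wrist force passes 120 N, or if a joint passes its speed limit or range.

## Working session

There is one attempt and no reset: what is moved stays moved. The work goes in short steps, each a Python script; the robot and the scene stay as the last script left them, time stands still between calls to the robot, and variables do not carry over. Pictures are saved under pics/ and viewed, at most 14 in all, crops included, and the job is handed in when it is done.

```bash
ls; mkdir -p pics; cat > h.py <<'E'
import numpy as np, cv2
from rig import robot, jaws, solver, imaging, order, nets
def snap(cam,fn=None):
    st=robot.get_state(); p,d=imaging.grab_frame(cam)
    if fn: cv2.imwrite('pics/'+fn,p[...,::-1])
    return p,d,st
def ray(cam,px,st=None):
    c=imaging.camera_info(cam); f=192/np.tan(np.radians(c['vfov'])/2)
    u=np.array([px[0]-c['cx'],px[1]-c['cy']],float)
    if cam=='wrist':
        r=np.hypot(*u); th=r/f
        v=np.array([*(u/max(r,1e-9)*np.sin(th)),np.cos(th)])
        T=np.array(c['T_tool_cam']); W=np.eye(4); W[:3,:3]=st['tcp_rot']; W[:3,3]=st['position']; M=W@T
    else:
        v=np.array([u[0]/f,u[1]/f,1.]); M=np.linalg.inv(np.array(c['view']))
    d=M[:3,:3]@v
    return M[:3,3],d/np.linalg.norm(d)
def atz(cam,px,z,st=None):
    o,d=ray(cam,px,st); return o+d*(z-o[2])/d[2]
def tri(rs):
    A=0;b=0
    for o,d in rs:
        P=np.eye(3)-np.outer(d,d); A=A+P; b=b+P@o
    x=np.linalg.solve(A,b); return x,[float(np.linalg.norm((np.eye(3)-np.outer(d,d))@(x-o))) for o,d in rs]
def proj(cam,X):
    c=imaging.camera_info(cam); f=192/np.tan(np.radians(c['vfov'])/2)
    q=np.array(c['view'])@np.r_[X,1]; return q[:2]/q[2]*f+[c['cx'],c['cy']]
def down(yaw):
    # fingers close along y axis at world angle yaw (deg); tool z down
    a=np.radians(yaw); y=np.array([np.cos(a),np.sin(a),0]); z=np.array([0,0,-1.]); return np.c_[np.cross(y,z),y,z]
E
python3 - <<'E'
from h import *
print(np.round(robot.get_state()['tcp_rot'],2).tolist())
for c in('scene','top'):
    snap(c,c+'0.png'); i=imaging.camera_info(c); print(c,i['vfov'],np.round(np.linalg.inv(i['view'])[:3],2).tolist())
    for n in 'balance pan vial_left bubble_left vial_rear bubble_rear screw_left screw_rear weight pad magazine tray tray_knob ferrule1 reed_cap pliers reed_tin thread_spool reamer wax_block'.split():
        r=nets.landmark_of(c,n) if n not in('screw_left','screw_rear','tray') else nets.search_frame(c,n)
        print(n,[(np.round(x.get('pixel',x.get('bbox')),1).tolist(),round(x['p'],2)) for x in r[:5]])
E
```

```text
pics
rig.py
[[-0.93, -0.38, -0.0], [-0.38, 0.93, 0.0], [0.0, 0.0, -1.0]]
scene 56.73574518952371 [[-0.84, 0.4, -0.35, 1.06], [0.53, 0.65, -0.54, 0.74], [0.01, -0.64, -0.76, 1.15]]
balance [([305.7, 233.5], 0.78)]
pan [([297.1, 228.7], 0.88)]
vial_left []
bubble_left [([323.8, 303.1], 0.26)]
vial_rear [([311.7, 209.5], 0.38)]
bubble_rear []
screw_left []
screw_rear [([273.4, 210.1, 8.0, 14.8], 0.48)]
weight [([285.3, 188.4], 0.7)]
pad [([281.8, 190.6], 0.79)]
magazine [([244.2, 171.0], 0.59), ([246.0, 207.4], 0.23)]
tray [([329.2, 303.6, 45.9, 37.9], 0.57), ([258.1, 159.9, 27.3, 22.9], 0.53)]
tray_knob [([242.7, 149.0], 0.72)]
ferrule1 [([262.9, 154.3], 0.51)]
reed_cap [([376.7, 277.0], 0.73), ([220.9, 217.3], 0.5)]
pliers [([245.4, 208.6], 0.55)]
reed_tin [([324.7, 305.8], 0.7)]
thread_spool [([241.9, 123.2], 0.42)]
reamer [([203.3, 135.5], 0.61)]
wax_block [([376.1, 275.9], 0.82)]
top 53.4777951408493 [[0.01, -1.0, 0.04, 0.52], [-1.0, -0.01, 0.01, 0.01], [-0.0, -0.04, -1.0, 1.3]]
balance [([189.3, 203.3], 0.56), ([312.3, 203.3], 0.16)]
pan [([187.4, 191.1], 0.59)]
vial_left [([182.2, 233.4], 0.4)]
bubble_left []
vial_rear [([201.2, 226.2], 0.38)]
bubble_rear []
screw_left []
screw_rear [([310.5, 219.9, 62.7, 42.8], 0.55), ([116.1, 179.9, 43.6, 33.5], 0.24)]
weight [([255.3, 228.3], 0.71)]
pad [([258.3, 224.9], 0.9)]
magazine [([311.7, 203.2], 0.62)]
tray [([312.6, 219.3, 63.2, 40.3], 0.58)]
tray_knob [([320.5, 203.2], 0.64), ([200.9, 225.0], 0.41)]
ferrule1 [([308.6, 231.4], 0.45)]
reed_cap [([256.7, 145.4], 0.51), ([313.5, 206.2], 0.36)]
pliers [([254.9, 169.3], 0.63)]
reed_tin [([120.5, 179.7], 0.73)]
thread_spool [([401.0, 253.5], 0.68)]
reamer [([400.5, 188.4], 0.5)]
wax_block [([112.1, 245.3], 0.91), ([404.4, 189.2], 0.67), ([189.5, 207.5], 0.42)]
```

```bash
python3 -c "
import cv2
a=cv2.imread('pics/top0.png')[110:300,90:430];cv2.imwrite('pics/t1.png',cv2.resize(a,(800,447),interpolation=3))"
```

```text
(no output)
```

View pics/t1.png

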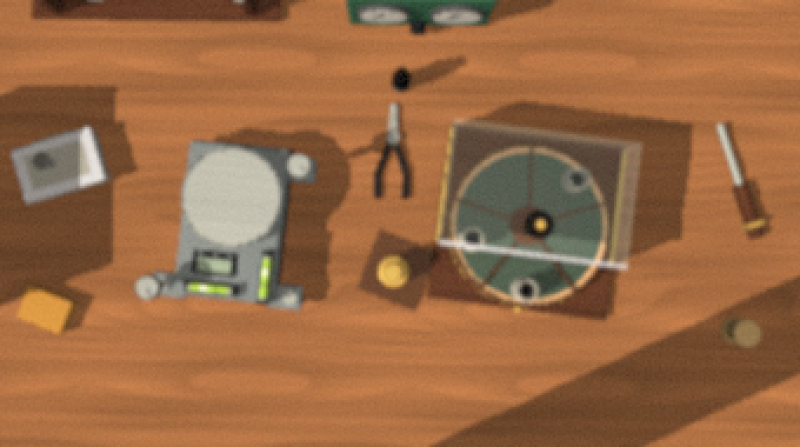

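View pics/scene0.png

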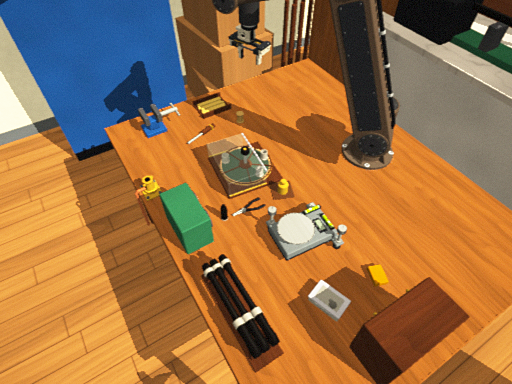

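The top view shows the balance on the left, with its left screw at px (153,232) and rear screw at (217,180). The weight on its pad is at (257,225). The magazine has three ferrules, at about (314,233), (291,211) and (335,186), and its knob is at (319,205). The scene view agrees.

```bash
python3 - <<'E'
from h import *
i=imaging.camera_info('wrist');print(i['vfov'],np.round(i['T_tool_cam'],3).tolist())
for n,p,z in [('sl',(152.9,232.4),.12),('sr',(216.7,180.1),.12),('fixed',(213,237),.062),('pan',(187.9,191.5),.085),('weight',(257.4,225.3),.066),('knob',(319.1,205),.124),('f1',(313.6,232.5),.07),('f2',(290.6,211),.07),('f3',(335,186),.07),('pad',(258.3,224.9),.003),('mag',(311.7,203.2),0),('diamond',(309.5,241.5),.03)]:
    print(n,np.round(atz('top',p,z),3))
# look at balance
for k,(x,y) in enumerate([(0.47,0.22),(0.53,0.17)]):
    robot.goto([x,y,0.33],down(90)); p,d,st=snap('wrist',f'w{k}.png')
    print(np.round(st['position'],4),st['t'])
    for n in 'pan vial_left bubble_left vial_rear bubble_rear screw_left screw_rear'.split():
        r=nets.landmark_of('wrist',n) if 'screw' not in n else nets.search_frame('wrist',n)
        print(n,[(np.round(x.get('pixel',x.get('bbox')),1).tolist(),round(x['p'],2)) for x in r[:4]])
    cv2.imwrite(f'pics/w{k}b.png',cv2.resize(p[...,::-1],(800,600),interpolation=cv2.INTER_CUBIC))
E
```

```text
65.70646984690485 [[-0.002, -0.952, -0.307, 0.084], [1.0, -0.002, -0.0, 0.0], [-0.0, -0.307, 0.952, -0.16], [0.0, 0.0, 0.0, 1.0]]
sl [0.446 0.311 0.12 ]
sr [0.61  0.117 0.12 ]
fixed [0.43  0.132 0.062]
pan [0.575 0.212 0.085]
weight [ 0.469 -0.011  0.066]
knob [ 0.536 -0.199  0.124]
f1 [ 0.449 -0.191  0.07 ]
f2 [ 0.517 -0.117  0.07 ]
f3 [ 0.599 -0.259  0.07 ]
pad [ 0.468 -0.015  0.003]
mag [ 0.544 -0.195  0.   ]
diamond [ 0.417 -0.184  0.03 ]
[0.4702 0.2196 0.3299] 5.175
pan [([249.0, 228.5], 0.7), ([121.6, 159.4], 0.51)]
vial_left [([269.6, 142.7], 0.73), ([121.0, 154.1], 0.25)]
bubble_left [([36.7, 151.4], 0.61), ([273.3, 142.1], 0.39)]
vial_rear [([212.4, 152.6], 0.9)]
bubble_rear [([216.9, 156.2], 0.54)]
screw_left [([328.1, 149.2, 27.5, 22.3], 0.57)]
screw_rear [([189.0, 249.9, 16.8, 35.6], 0.75)]
[0.5306 0.1691 0.3294] 5.9833
pan [([286.8, 189.4], 0.79)]
vial_left [([305.7, 101.6], 0.82)]
bubble_left [([311.4, 99.4], 0.57)]
vial_rear [([245.8, 111.8], 0.62)]
bubble_rear [([252.0, 114.1], 0.43)]
screw_left [([363.8, 108.6, 30.3, 24.3], 0.64)]
screw_rear [([216.8, 217.5, 25.9, 31.6], 0.86)]
```

View pics/w0b.png

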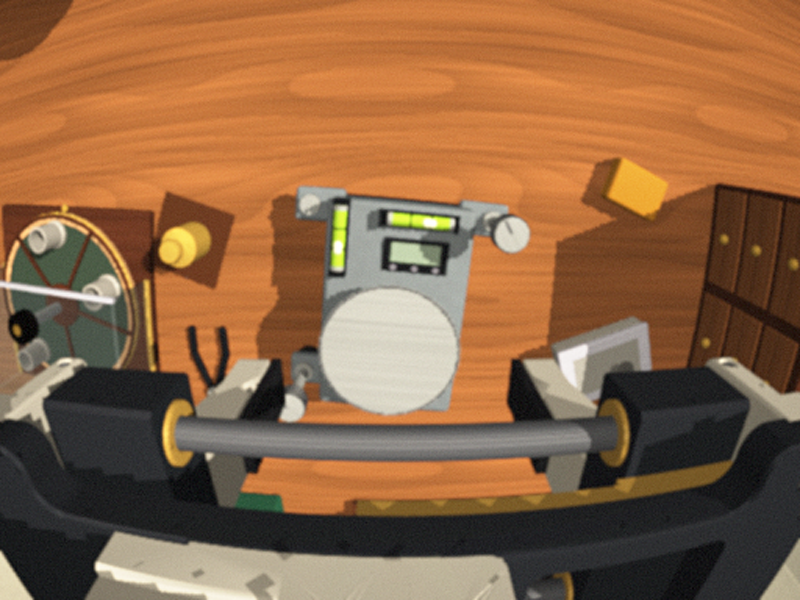

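The wrist picture shows both vials, left at (421,220) and rear at (339,240) in the 800 px picture. Both bubbles are visibly off centre. I'll look closer.

```bash
python3 - <<'E'
from h import *
def rep(names):
    for n in names:
        r=nets.landmark_of('wrist',n) if 'screw' not in n else nets.search_frame('wrist',n)
        print(n,[(np.round(x.get('pixel',x.get('bbox')),1).tolist(),round(x['p'],2), np.round(atz('wrist',x.get('pixel',x.get('bbox'))[:2],.12 if 'screw' in n else .069,st),4).tolist()) for x in r[:2]])
for k,(x,y,z) in enumerate([(.46,.185,.18),(.46,.27,.22),(.60,.15,.22)]):
    robot.goto([x,y,z],down(90)); robot.dwell(.2); p,d,st=snap('wrist',f'a{k}.png'); np.save(f'a{k}.npy',dict(st=st),allow_pickle=True)
    print(np.round(st['position'],4),st['t'])
    rep('vial_left bubble_left vial_rear bubble_rear screw_left screw_rear pan'.split()[:6 if k else 4])
p=cv2.imread('pics/a0.png'); a=p[120:270,140:400]; cv2.imwrite('pics/a0c.png',cv2.resize(a,(780,450),interpolation=3))
E
```

```text
[0.4613 0.1857 0.1814] 7.2833
vial_left [([314.1, 172.8], 0.98, [0.4454, 0.2444, 0.069]), ([16.1, 222.9], 0.38, [0.5057, -0.1213, 0.069])]
bubble_left [([320.4, 174.2], 0.62, [0.4468, 0.2507, 0.069])]
vial_rear [([231.5, 188.4], 0.76, [0.4609, 0.1652, 0.069])]
bubble_rear [([232.5, 198.7], 0.49, [0.4714, 0.1659, 0.069])]
[0.4598 0.2691 0.2196] 8.2
vial_left [([227.9, 166.6], 0.96, [0.4462, 0.2421, 0.069]), ([63.8, 178.2], 0.58, [0.4561, 0.0317, 0.069])]
bubble_left [([235.0, 166.5], 0.46, [0.4462, 0.2497, 0.069])]
vial_rear [([160.7, 175.8], 0.93, [0.4557, 0.1661, 0.069]), ([68.1, 174.7], 0.28, [0.4518, 0.0397, 0.069])]
bubble_rear [([161.1, 189.1], 0.52, [0.4712, 0.1651, 0.069])]
screw_left [([303.2, 178.7, 34.5, 36.3], 0.69, [0.446, 0.3149, 0.12])]
screw_rear [([162.8, 179.4, 16.2, 55.1], 0.54, [0.4461, 0.1848, 0.12])]
[0.5996 0.1509 0.2203] 9.5167
vial_left [([341.7, 37.9], 0.65, [0.4446, 0.2444, 0.069])]
bubble_left [([315.5, 153.6], 0.7, [0.5717, 0.2183, 0.069])]
vial_rear [([267.9, 45.3], 0.81, [0.4575, 0.1662, 0.069])]
bubble_rear [([267.2, 57.7], 0.58, [0.4708, 0.1655, 0.069])]
screw_left [([414.9, 43.8, 46.9, 30.6], 0.96, [0.4513, 0.3043, 0.12])]
screw_rear [([218.4, 199.5, 32.3, 43.8], 0.65, [0.6061, 0.1187, 0.12])]
```

View pics/a0c.png

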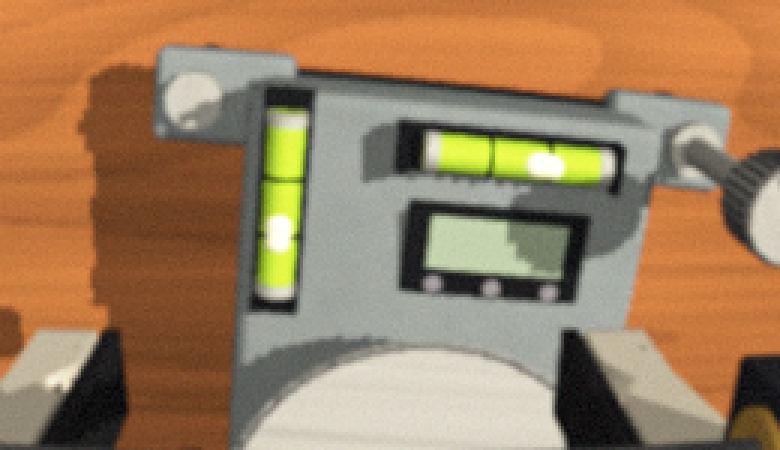

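In the crop, the left vial's lines are at x = 491 and 551 with the bubble at 545, so it is off by about +7.6 mm. The rear vial's lines are at y = 181 and 236 with the bubble at 233, about +8.5 mm. Both screws need to go counter-clockwise by about 2.2 and 2.4 rad. Next I'll locate the graspable things from wrist depth.

```bash
cat >> h.py <<'E'
def cloud(cam,d,st):
    c=imaging.camera_info(cam); f=192/np.tan(np.radians(c['vfov'])/2)
    v,u=np.nonzero(d>0); z=d[v,u]; x=u-c['cx']; y=v-c['cy']
    if cam=='wrist':
        r=np.hypot(x,y)+1e-9; t=np.tan(np.minimum(r/f,1.4))/r; W=np.eye(4); W[:3,:3]=st['tcp_rot']; W[:3,3]=st['position']; M=W@np.array(c['T_tool_cam'])
    else: t=1/f; M=np.linalg.inv(np.array(c['view']))
    return (M[:3,:3]@np.array([x*t*z,y*t*z,z])).T+M[:3,3]
def cap(P,xy,rad,zlo,zhi):
    m=(np.hypot(P[:,0]-xy[0],P[:,1]-xy[1])<rad)&(P[:,2]>zlo)&(P[:,2]<zhi); Q=P[m]
    if len(Q)<5: return None
    zt=np.median(Q[Q[:,2]>np.percentile(Q[:,2],80),2]); Q=Q[abs(Q[:,2]-zt)<.004]
    c,r=cv2.minEnclosingCircle(Q[:,:2].astype(np.float32)*1000)
    return np.round([*np.median(Q[:,:2],0),*(np.array(c)/1000),r/1000,zt],4).tolist(),len(Q)
E
python3 - <<'E'
from h import *
T={'sl':((.446,.311),.03,.09,.15),'sr':((.61,.117),.03,.09,.15),'weight':((.469,-.011),.03,.05,.09),'knob':((.536,-.199),.03,.105,.14),'f1':((.449,-.191),.028,.055,.085),'f2':((.517,-.117),.028,.055,.085),'pan':((.57,.211),.1,.078,.092)}
for k,(x,y) in {'m':(.47,-.16),'w':(.47,-.01),'r':(.60,.15),'l':(.45,.28)}.items():
    robot.goto([x,y,.26],down(90)); robot.dwell(.2); p,d,st=snap('wrist',f'b_{k}.png'); P=cloud('wrist',d,st)
    for n,(xy,rad,a,b) in T.items(): 
        if np.hypot(xy[0]-x,xy[1]-y)<.12: print(k,n,cap(P,xy,rad,a,b))
p,d,st=snap('top'); P=cloud('top',d,st)
for n,(xy,rad,a,b) in T.items(): print('top',n,cap(P,xy,rad,a,b))
print(robot.get_state()['t'])
E
```

```text
m knob ([0.5347, -0.1979, 0.5361, -0.1986, 0.0194, 0.1269], 751)
m f1 ([0.4466, -0.1902, 0.4467, -0.1901, 0.015, 0.073], 167)
m f2 ([0.5044, -0.1159, 0.5104, -0.1161, 0.0131, 0.0725], 67)
w weight ([0.4687, -0.0071, 0.4688, -0.0076, 0.0126, 0.0709], 305)
w f2 ([0.5047, -0.1125, 0.5118, -0.1156, 0.0138, 0.0721], 73)
r sr ([0.6092, 0.1189, 0.6101, 0.1186, 0.016, 0.1221], 632)
r pan ([0.5665, 0.2111, 0.5686, 0.2131, 0.0684, 0.088], 10340)
l sl ([0.4467, 0.3145, 0.4475, 0.3148, 0.0159, 0.1229], 638)
top sl None
top sr ([0.61, 0.1194, 0.6118, 0.1175, 0.0146, 0.1227], 44)
top weight ([0.4739, -0.0349, 0.4726, -0.0355, 0.0082, 0.0717], 15)
top knob ([0.5363, -0.1979, 0.5376, -0.1985, 0.0169, 0.1274], 74)
top f1 ([0.447, -0.1943, 0.4482, -0.1907, 0.0146, 0.0728], 19)
top f2 None
top pan ([0.5696, 0.214, 0.57, 0.2123, 0.0679, 0.0885], 920)
14.4833
```

```bash
cat >> h.py <<'E'
def turn(xy,zt,deg,opening=.6,lift=.08):
    """grip a round vertical knob at xy with the TCP at zt and turn it by deg (ccw seen from above)"""
    best=None
    for yaw in range(0,360,10):
        q=solver.ik([*xy,zt+lift],down(yaw))
        if q is None: continue
        q=np.array(q); e=q[5]-deg   # tool points down: yaw ccw -> q6 falls
        m=min(165-abs(q[5]),165-abs(e))
        if best is None or m>best[0]: best=(m,yaw,q)
    m,yaw,q=best; print('margin',round(m),'yaw',yaw)
    assert m>0
    jaws.move_gripper(opening); robot.movej(q); 
    robot.servo_line([*xy,zt],speed=.08); jaws.move_gripper(0.)
    s=robot.get_state(); y0=np.degrees(np.arctan2(s['tcp_rot'][1][1],s['tcp_rot'][0][1])); q0=np.array(s['qpos']); q0[5]-=deg
    print('grip',s['grip_width'],s['finger_force'],np.round(s['force'],1))
    robot.movej(q0); s=robot.get_state(); y1=np.degrees(np.arctan2(s['tcp_rot'][1][1],s['tcp_rot'][0][1]))
    print('turned',(y1-y0+180)%360-180,np.round(s['force'],1),np.round(s['position'],4))
    jaws.move_gripper(opening); robot.servo_line([*xy,zt+lift],speed=.15)
    print('t',robot.get_state()['t'])
E
python3 - <<'E'
from h import *
a=np.array(solver.ik([.45,.3,.2],down(0)));b=np.array(solver.ik([.45,.3,.2],down(20)));print(np.round(b-a,1))
if abs(b[5]-a[5]+20)<1 or abs(b[5]-a[5]-340)<1:
    turn((.447,.3147),.095,124)
    robot.goto([.46,.185,.18],down(90)); robot.dwell(.2); p,d,st=snap('wrist','c0.png')
    a=p[120:270,140:400,::-1]; cv2.imwrite('pics/c0c.png',cv2.resize(a,(780,450),interpolation=3))
E
```

```text
[ 0.  0.  0.  0. -0. 20.]
```

```bash
sed -i 's/e=q\[5\]-deg .*/e=q[5]+deg   # yaw ccw -> q6 rises/; s/q0\[5\]-=deg/q0[5]+=deg/' h.py; python3 - <<'E'
from h import *
turn((.447,.3147),.095,124)
robot.goto([.46,.185,.18],down(90)); robot.dwell(.2); p,d,st=snap('wrist','c0.png')
a=p[120:270,140:400,::-1]; cv2.imwrite('pics/c0c.png',cv2.resize(a,(780,450),interpolation=3))
for n in 'vial_left bubble_left vial_rear bubble_rear'.split():print(n,[(x['pixel'],round(x['p'],2)) for x in nets.landmark_of('wrist',n)[:2]])
E
```

```text
margin 99 yaw 170
grip 0.3352404781218693 29.999311566352844 [ 7.8 -2.  -1.5]
turned 123.94764969168034 [ 3.6 -0.2 -3. ] [0.4486 0.3148 0.0954]
t 21.3667
vial_left [([314.6, 175.3], 0.75), ([18.6, 222.4], 0.52)]
bubble_left [([314.5, 176.4], 0.6)]
vial_rear [([230.9, 190.9], 0.6)]
bubble_rear [([235.1, 200.7], 0.4)]
```

View pics/c0c.png

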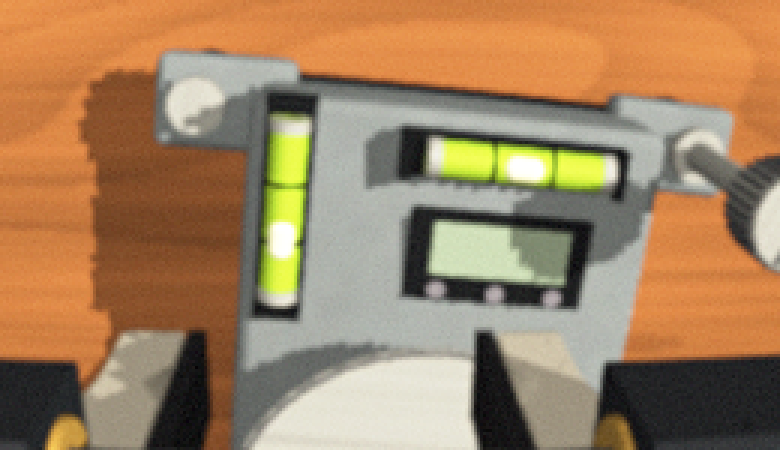

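The left bubble is centred: lines at 496 and 557, bubble at 525. The rear bubble sits at 239 between lines at 185 and 243, about 8.2 mm off, so that screw needs roughly +135°.

```bash
python3 - <<'E'
from h import *
turn((.610,.1185),.097,135)
robot.goto([.46,.185,.18],down(90)); robot.dwell(.2); p,d,st=snap('wrist','c1.png')
a=p[120:270,140:400,::-1]; cv2.imwrite('pics/c1c.png',cv2.resize(a,(780,450),interpolation=3))
robot.goto([.47,.02,.26],down(90)); robot.dwell(.2); p,d,st=snap('wrist','c2.png'); P=cloud('wrist',d,st)
for n in ('weight','pad'):
    for x in nets.landmark_of('wrist',n)[:2]: print(n,x['pixel'],x['p'],atz('wrist',x['pixel'],.0,st))
print(cap(P,(.469,-.008),.08,.06,.09))
p,d,st=snap('top');P=cloud('top',d,st); print(cap(P,(.469,-.008),.08,.06,.09))
for n in ('weight','pad'):
    for x in nets.landmark_of('top',n)[:2]: print(n,x['pixel'],x['p'],atz('top',x['pixel'],.0,st))
E
```

```text
margin 96 yaw 140
grip 0.3367252467049681 30.00000089406967 [ 2.3 -2.8  0.9]
turned 135.07377924596017 [ 5.1 -1.1 -2.9] [0.6117 0.1189 0.0974]
t 30.9333
weight [209.9, 162.0] 0.92 [ 0.47399579 -0.04187235  0.        ]
weight [377.5, 197.1] 0.6 [5.28195819e-01 2.17767451e-01 5.55111512e-17]
pad [228.5, 161.3] 0.62 [ 0.47318958 -0.01471927  0.        ]
([0.4714, -0.0406, 0.49, -0.0523, 0.0338, 0.0717], 301)
None
weight [113.0, 241.8] 0.19 [0.40472298 0.47703642 0.        ]
pad [258.3, 224.2] 0.63 [ 0.47034165 -0.01462464  0.        ]
```

View pics/c1c.png

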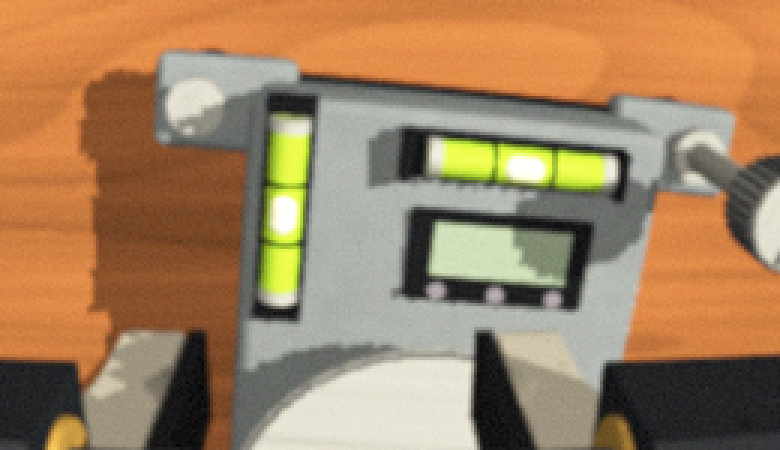

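View pics/c2.png

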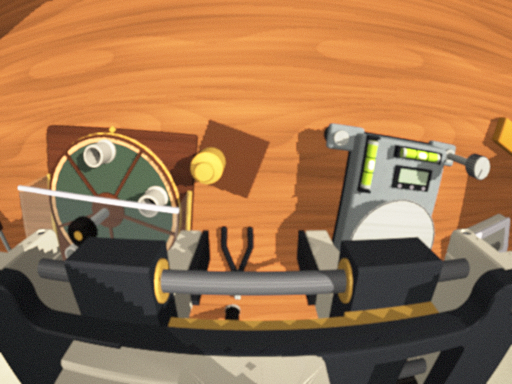

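Both bubbles are now centred. The weight has been knocked to the pad's edge, at px (209,165) in the wrist view, about (0.473, -0.040). I'll grip it by its knob, fingers along x to keep clear of the magazine, and stand it on the pan.

```bash
cat >> h.py <<'E'
def pick_yaw(p,yaws):
    c=[(abs(np.array(q)[5]),y) for y in yaws if (q:=solver.ik(p,down(y))) is not None]; return min(c)[1]
def lower(z_est,xy,thr=2.0,above=.008,max_below=.006):
    """descend to contact, gently"""
    robot.servo_line([*xy,z_est+above],speed=.1); robot.dwell(.3); f0=robot.get_state()['force'][2]; z=z_est+above
    while z>z_est-max_below:
        z-=.001; robot.servo_line([*xy,z],speed=.02); f=robot.get_state()['force'][2]
        if abs(f-f0)>thr: break
    print('touch z',round(z,4),'df',round(f-f0,2)); return z
E
python3 - <<'E'
from h import *
robot.goto([.46,-.03,.24],down(90)); robot.dwell(.2); p,d,st=snap('wrist'); P=cloud('wrist',d,st)
c=cap(P,(.472,-.0406),.026,.06,.09); print(c); x,y=c[0][2:4]
if c[0][4]<.017:
    yw=pick_yaw([x,y,.2],[0,180]); R=down(yw)
    jaws.move_gripper(.7); robot.goto([x,y,.15],R); robot.servo_line([x,y,.051],speed=.1)
    print(robot.get_state()['force'])
    jaws.move_gripper(0.); s=robot.get_state(); print(s['grip_width'],s['finger_force'],s['position'])
    robot.servo_line([x,y,.2],speed=.15); robot.dwell(.2); s=robot.get_state(); print(s['grip_width'],s['force'],s['t'])
E
```

```text
([0.4711, -0.0398, 0.4714, -0.0398, 0.0122, 0.071], 323)
[ 0.35806578 -0.20975677  0.72228373]
0.26571284139988766 29.98614728450775 [ 0.47186092 -0.039701    0.05114339]
0.2643558637626654 [ 0.60827027  0.3050222  -4.45200946] 41.0167
```

```bash
python3 - <<'E'
from h import *
x,y=.567,.213
R=down(pick_yaw([x,y,.2],[0,180,30,-30,150,210]))
robot.goto([x,y,.22],R); robot.servo_line([x,y,.16],speed=.1)
z=lower(.134,(x,y))
jaws.move_gripper(.6); robot.servo_line([x,y,z+.1],speed=.12); robot.dwell(.6)
robot.goto([.52,.2,.26],down(90)); robot.dwell(.2); p,d,st=snap('wrist','d0.png'); P=cloud('wrist',d,st); print(cap(P,(x,y),.04,.12,.17),st['t'])
robot.goto([.46,-.01,.26],down(90)); robot.dwell(.2); p,d,st=snap('wrist','d1.png')
cs=[(x['pixel'],round(x['p'],2),np.round(atz('wrist',x['pixel'],.0,st),4)) for x in nets.landmark_of('wrist','pad')]; print(cs)
E
```

```text
touch z 0.132 df 6.78
([0.5655, 0.2128, 0.567, 0.2128, 0.0122, 0.1524], 402) 50.3
[([248.3, 166.7], 0.87, array([ 0.4721, -0.0161,  0.    ]))]
```

View pics/d1.png

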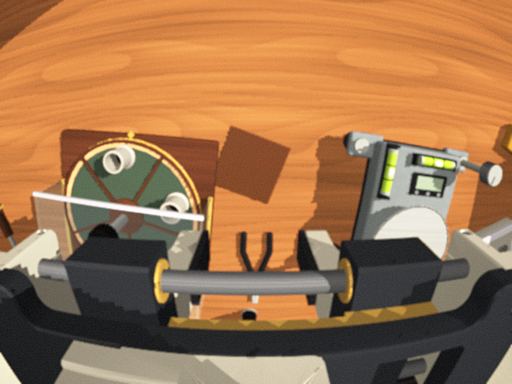

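The pad is now free, its corners averaging to px ≈ (252,164), so its centre is about (0.471, -0.0145). The weight stands upright on the pan. Now I'll put it back.

```bash
python3 - <<'E'
from h import *
x,y=.567,.213
R=down(pick_yaw([x,y,.2],[0,180,30,-30,150,210]))
jaws.move_gripper(.6); robot.goto([x,y,.22],R); robot.servo_line([x,y,.133],speed=.1); jaws.move_gripper(0.)
s=robot.get_state(); print(s['grip_width'],s['finger_force'])
robot.servo_line([x,y,.22],speed=.12)
x,y=.471,-.0145
R=down(pick_yaw([x,y,.2],[0,180])); robot.goto([x,y,.2],R); robot.servo_line([x,y,.08],speed=.12)
z=lower(.052,(x,y)); jaws.move_gripper(.6); robot.servo_line([x,y,.17],speed=.12)
robot.goto([.45,.0,.26],down(90)); robot.dwell(.2); p,d,st=snap('wrist','e0.png'); P=cloud('wrist',d,st); print(cap(P,(x,y),.03,.06,.09),st['t'])
for n in ('weight','pad'):print(n,[(x['pixel'],round(x['p'],2),np.round(atz('wrist',x['pixel'],.003,st),4)) for x in nets.landmark_of('wrist',n)])
# magazine look
robot.goto([.44,-.17,.26],down(90)); robot.dwell(.2); p,d,st=snap('wrist','e1.png'); P=cloud('wrist',d,st); np.save('e1P.npy',P)
cv2.imwrite('pics/e1c.png',cv2.resize(p[80:280,120:380,::-1],(780,600),interpolation=3))
for n in ('magazine','tray_knob','ferrule1'):print(n,[(np.round(x['pixel'],1).tolist(),round(x['p'],2),np.round(atz('wrist',x['pixel'],{'m':0,'t':.124,'f':.032}[n[0]],st),4)) for x in nets.landmark_of('wrist',n)])
print(cap(P,(.447,-.19),.025,.055,.085),robot.get_state()['t'])
E
```

```text
0.26158010408007737 29.997430443763733
touch z 0.051 df 10.2
([0.4697, -0.0147, 0.4702, -0.014, 0.0125, 0.0711], 287) 64.3583
weight [([241.8, 175.5], 0.58, array([ 0.474 , -0.0163,  0.003 ])), ([246.2, 175.2], 0.18, array([ 0.4736, -0.01  ,  0.003 ]))]
pad [([241.9, 174.5], 0.75, array([ 0.4725, -0.0162,  0.003 ]))]
magazine [([237.7, 220.3], 0.63, array([ 0.5364, -0.1928, -0.    ])), ([73.2, 249.6], 0.19, array([ 0.6027, -0.503 ,  0.    ]))]
tray_knob [([225.2, 265.2], 0.83, array([ 0.5405, -0.2017,  0.124 ])), ([355.7, 181.8], 0.56, array([ 0.4394, -0.0585,  0.124 ]))]
ferrule1 [([240.1, 169.1], 0.88, array([ 0.4481, -0.1865,  0.032 ])), ([290.9, 215.8], 0.65, array([ 0.5159, -0.1155,  0.032 ]))]
([0.4466, -0.1905, 0.4467, -0.1901, 0.0151, 0.0726], 166) 65.625
```

View pics/e1c.png

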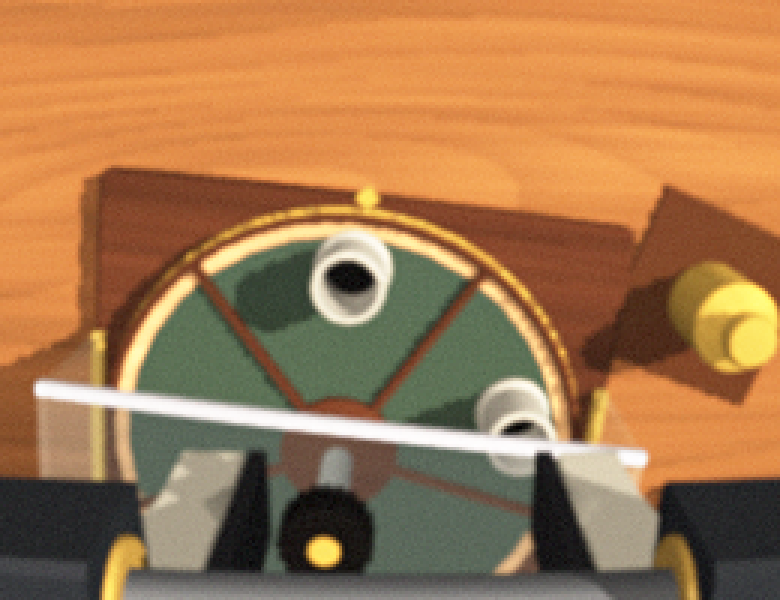

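The weight is back within about 1 mm of the pad's centre. The magazine view shows one ferrule in the open front at crop (350,280), a second at the right under the hood edge, and the hood line tilted about -6°. I'll take the first ferrule now.

```bash
cat >> h.py <<'E'
PAN=np.array([.569,.2125])
def ferrule(xy,ang):
    yw=pick_yaw([*xy,.2],[84,264]); jaws.move_gripper(.6); robot.goto([*xy,.17],down(yw)); robot.servo_line([*xy,.046],speed=.12)
    print('f',np.round(robot.get_state()['force'],1)); jaws.move_gripper(0.); s=robot.get_state(); print('grip',s['grip_width'],s['finger_force'],np.round(s['force'],1))
    robot.servo_line([*xy,.19],speed=.15)
    p=PAN+.040*np.array([np.cos(np.radians(ang)),np.sin(np.radians(ang))])
    yw=pick_yaw([*p,.2],[ang,ang+180]); robot.goto([*p,.21],down(yw)); print('held',robot.get_state()['grip_width'])
    z=lower(.0995,p,above=.006); jaws.move_gripper(.5); robot.servo_line([*p,z+.1],speed=.12); print('t',robot.get_state()['t'])
E
python3 - <<'E'
from h import *
ferrule((.4467,-.1902),0)
turn((.536,-.1985),.106,72)
robot.goto([.44,-.17,.26],down(90)); robot.dwell(.2); p,d,st=snap('wrist','f1.png'); P=cloud('wrist',d,st)
cv2.imwrite('pics/f1c.png',cv2.resize(p[80:280,120:380,::-1],(780,600),interpolation=3))
print(cap(P,(.449,-.19),.035,.055,.085),robot.get_state()['t'])
E
```

```text
f [ 0.5  0.3 -0.7]
grip 0.33404646539324784 30.000555217266083 [-0.9  0.4  4.3]
held 0.33412169125791297
touch z 0.0985 df 3.32
t 77.825
margin 126 yaw 140
grip 0.4033238193728369 30.002399682998657 [ 2.3 -3.3 -0.9]
turned 71.9171334856403 [ 3.7 -2.9 -3.5] [ 0.5374 -0.199   0.1065]
t 83.8
([0.4524, -0.1922, 0.4522, -0.1922, 0.0152, 0.0724], 170) 85.9417
```

View pics/f1c.png

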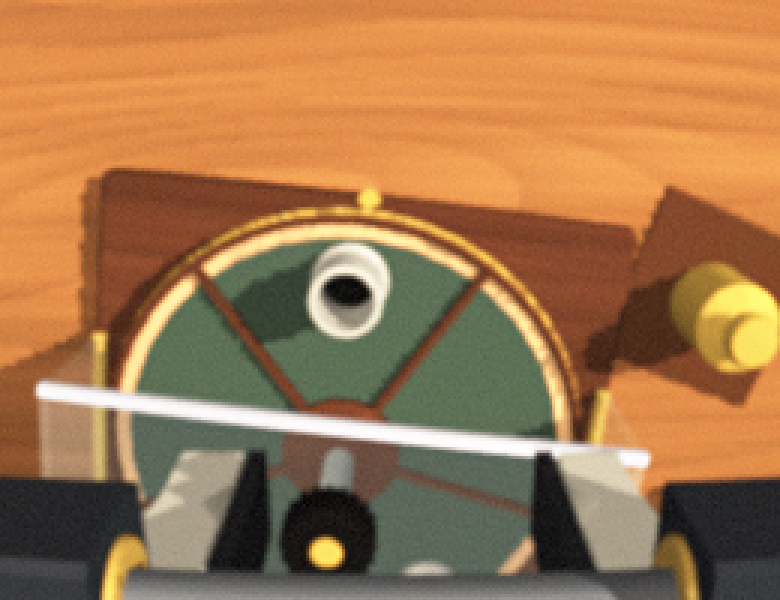

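The second ferrule stands in the front pocket at crop (350,290), and the third shows under the hood behind the knob. I'll fetch the second, turn the tray 144°, then check the pan and the magazine.

```bash
python3 - <<'E'
from h import *
ferrule((.4522,-.1922),120)
turn((.536,-.1985),.106,144)
robot.goto([.44,-.17,.26],down(90)); robot.dwell(.2); p,d,st=snap('wrist','g1.png'); P=cloud('wrist',d,st)
c=cap(P,(.449,-.19),.035,.055,.085); print(c,robot.get_state()['t'])
cv2.imwrite('pics/g1c.png',cv2.resize(p[80:280,120:380,::-1],(780,600),interpolation=3))
E
```

```text
f [0.  0.2 0.1]
grip 0.33455638325545106 30.00059813261032 [-0.2  1.3  3.7]
held 0.3326044001295625
touch z 0.0985 df 3.2
t 97.975
margin 90 yaw 110
grip 0.40153246361032474 30.000517666339874 [ 0.7 -3.5  1.8]
turned 144.0814196246116 [ 5.9 -3.8 -4.8] [ 0.538  -0.1988  0.1064]
t 105.5917
([0.4478, -0.186, 0.4473, -0.1857, 0.0151, 0.0723], 171) 108.3167
```

View pics/g1c.png

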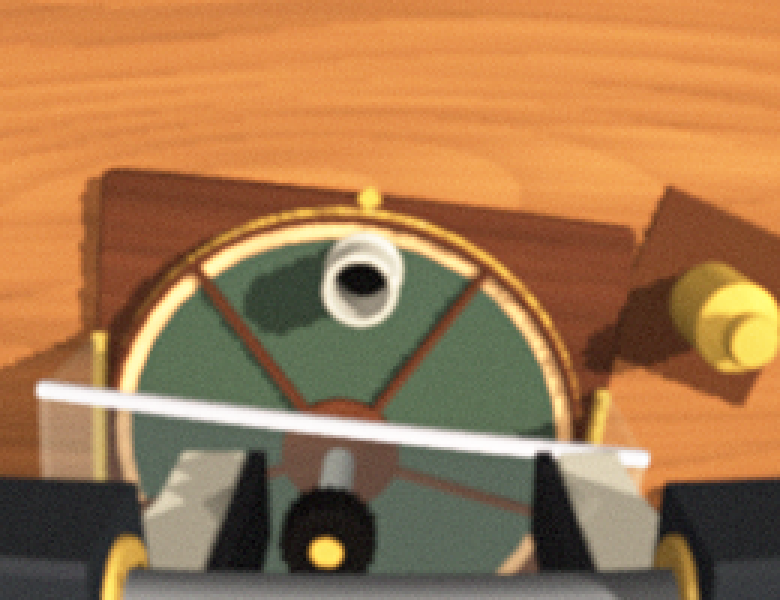

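The third ferrule stands in the front pocket at crop (363,280), and the weight is still on its pad.

```bash
python3 - <<'E'
from h import *
ferrule((.4473,-.1857),240)
robot.goto([.47,.2,.24],down(90)); robot.dwell(.2); p,d,st=snap('wrist','i1.png'); P=cloud('wrist',d,st)
for a in (0,120,240):
    q=PAN+.04*np.array([np.cos(np.radians(a)),np.sin(np.radians(a))]); print(a,q,cap(P,q,.022,.11,.14))
cv2.imwrite('pics/i1c.png',cv2.resize(p[90:300,90:380,::-1],(800,579),interpolation=3)); print(st['t'])
E
```

```text
f [0.1 0.9 0.3]
grip 0.33556287609255087 30.000644624233246 [-0.9  1.   2.7]
held 0.3344106640768698
touch z 0.0985 df 3.46
t 120.0917
0 [0.609  0.2125] ([0.6155, 0.2105, 0.6084, 0.212, 0.0153, 0.1251], 124)
120 [0.549      0.24714102] ([0.5479, 0.2359, 0.5497, 0.2393, 0.0121, 0.1252], 72)
240 [0.549      0.17785898] ([0.5474, 0.1778, 0.5487, 0.1774, 0.0154, 0.1252], 243)
122.6333
```

View pics/i1c.png

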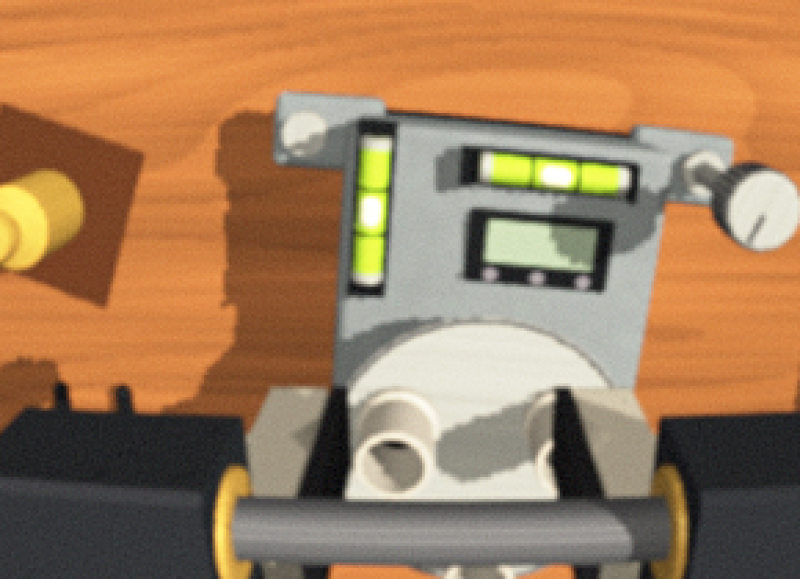

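All three ferrules stand at full height about 40 mm from the pan's centre. Both bubbles are centred and the weight is on its pad.

```bash
python3 -c "
from h import *
print(order.job_done())"
```

```text
the job is handed in; nothing more can be done
None
```

I levelled the balance, checked it with the test weight and put the weight back on its pad. All three ferrules now stand upright on the pan. The job was handed in after about 123 s of the 210 s; the judge gave no verdict.

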